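# Fetch the feed roller from behind the bench supplies

## Robot

A 7-joint arm with a two-finger parallel gripper is mounted at the origin on the work surface. World frame = base frame: x ahead of the robot, y to its left, z up, the work surface at z = 0. Lengths are in m, angles in degrees, forces in N, time in s.
With the tool pointing down it reaches from about 0.425 to 0.825 m from the base axis. Payload 3.6 kg.
Tool frame: the origin (TCP) lies midway between the tips of the shut fingers; the grasp point (between the pads) lies 19 mm behind it; z points along the fingers, y is the line along which they close (so a half turn about z gives the same grasp; the last joint's range is limited). The gripper opens to 93 mm and grips with 3 to 60 N. Pads are 15 mm wide; open, the fingers measure 128 mm over their backs; the gripper's body (75 mm by 188 mm) begins 65 mm behind the grasp point.
Start: joints at [69.471, 35.231, -0.722, 81.555, 0.464, 63.22, -2.315], TCP at [0.212, -0.615, 0.219] pointing down, gripper open.
Joint ranges: [-178.69, 178.69], [-17.37, 117.87], [-77.05, 75.6], [15.02, 138.74], [-78.02, 258.01], [0.78, 113.62], [-162.83, 162.83]. Speed limits (degrees/s): [159.86, 159.86, 180, 180, 180, 180, 180].

## Interface

Orientations are given as a 3x3 rotation matrix whose columns are the frame's x, y, z axes.
In Python, from bench import sensors, cams, workorder gives the robot as it stands.
- The arm moves only by the shell command python3 -m jog 'ROWS' [FORCE]. ROWS is JSON, a list of rows, each a list of 3 entries, a list of its own where there are three numbers: the opening, from 0 (shut) to 1 (fully open), then the shift along the tool's x, y, z in m, then the turn about the tool's z in degrees. In form: [[hand, [tx, ty, tz], twist], ...]. A call has 1 to 5 rows; each row is the pose to reach, as a shift and turn from the pose commanded when the call began, along the tool's axes at that moment; what a row does not reach only later rows make up. A row lasts 1/8 s, in which the tool goes at most 62.5 mm and 10.7 degrees, less where a joint would pass 70% of its speed; a pose out of reach is approached as far as the arm can. A call with a gripper value outside its range is refused whole. The fingers move at their own pace and stop on an object; FORCE is the grip in N (left out, the last holds). Time passes only in rows, so rows that repeat a pose let the fingers close. It gives the time, the measured TCP pose, the force, the opening and the grip force at its end, in the units of the state.
- sensors.sense(): the state, without advancing time (a new reading comes with each control period).
- cams.read_camera(name): name is "scene" or "side" or "wrist"; returns a dict with "frame" (480x640x3 uint8, blue, green, red), "range_z" (480x640 float32, m along the optical axis (not along the pixel's ray), 0 where there is no reading), "fx", "fy", "cx", "cy" (pixels), "cam_to_world" (4x4, takes a point from camera to world coordinates). Camera axes: x right, y up, looking along -z (the intrinsics and any distortion apply to the point x, -y, -z); pixel columns grow to the right and rows downward; lengths in m; the calibration is good to about 2 mm. A picture is of the moment at which its call begins.
- workorder.finish_job(): hands the job in; it is judged then, once.
The state is a dict: "time": time; "q": joint angles; "dq": joint speeds; "effort": joint torques, N m; "position": TCP position; "tcp_rot": TCP orientation; "ft_force": force on the tool from outside, world axes, zero at the start; "moment": the same for the moment, N m; "grip_width": finger opening in m; "grasp_force": force on a finger pad.
Only numpy, scipy, OpenCV 4.12 (cv2) and the standard library are available. Lean on these libraries where they do the work, as an engineer would, in place of code of your own. Each camera call takes 0.05 s, during which the arm holds its last target. There are 200 camera calls.

## Task

The white feed roller for the next machine stands at the far side of the aluminium parts tray, hemmed in by the oil bottle, the spray can and the grease jar: first stand all three of these containers on the teal mat, then stand the roller on its flat end in the empty middle pocket of the black kit tray, and finally stand each container back in the parts tray on the ring of its own colour. Keep the containers upright all the while and set everything down gently, without dropping or knocking over anything.

Things in the scene. Friction and masses are not known exactly. Their poses are not given: they have to be found in the camera images.
- roller: The feed roller: white nylon cylinder, 44 mm diameter, 38 mm high, standing on its flat end at the far side of the aluminium parts tray, with a steel hub disc in the middle of its top. Grip it across the diameter. About 80 g. Origin: centre of its underside; z up along its axis.
- oil_bottle: Red oil bottle with a white screw cap: body 48 mm diameter and 84 mm high, shoulder narrowing to the cap, cap 30 mm diameter from 100 to 128 mm height (total height 128 mm). Take it by the cap. About 140 g. Round; belongs on the red ring. Origin: centre of its underside; z up.
- spray_can: Blue spray can: 47 mm diameter, body up to 106 mm, blue cap 45 mm diameter from 106 to 138 mm (total height 138 mm). Take it by the cap or upper body. About 180 g. Round; belongs on the blue ring. Origin: centre of its underside; z up.
- grease_jar: Yellow grease jar with a dark band: 48 mm diameter, screw lid 49 mm diameter from 82 to 108 mm (total height 108 mm). Take it by the lid. About 200 g. Round; belongs on the yellow ring. Origin: centre of its underside; z up.
- ring_red: Red ring marked on the floor of the parts tray, 68 mm outer and 54 mm inner diameter: the place of the red oil bottle. Flat mark, no step. Origin: its centre, level with the tray floor. The three rings swap places from start to start; each has the container of its own colour standing on it at first.
- ring_blue: Blue ring marked on the floor of the parts tray, 68 mm outer and 54 mm inner diameter: the place of the blue spray can. Otherwise as the red ring.
- ring_yellow: Yellow ring marked on the floor of the parts tray, 68 mm outer and 54 mm inner diameter: the place of the yellow grease jar. Otherwise as the red ring.
- caddy: Parts tray: fixed, aluminium, 190 (its x) by 240 mm (its y), rim 22 mm high, 3 mm thick, dark floor 4 mm above its underside. Origin: centre of underside; x to its far side, y left. In it the rings lie at (-42, 0), (14, 56), (14, -56) mm, the roller near (34, 0). Fingers closing along x fit before and behind each container. Low parts (to 16 mm) lie in the far corners.
- mat: Side area: fixed teal rubber mat, 200 mm (its x) by 240 mm (its y), 3 mm thick, empty at the start. Origin: centre of its underside on the bench. There is room for the three containers side by side along its y.
- kit: Kit tray: fixed, black, 180 (its x) by 250 mm (its y), rim 16 mm high. The empty pocket in the middle has a grey floor, 66 by 66 mm, 3 mm above the underside, between walls 4 mm thick and 14 mm high; the pockets to its left and right hold parts up to 32 mm high, those before and behind it low screws and bushes. Origin: centre of the underside, below the middle of the empty pocket.
Mind the look-alikes: they are no part of the job. Several things have the shape of the spray_can; the one meant has the colours described above.

How it is judged (in metres and radians):
On the way, in this order (a step that is already met when the one before it is completed fails the run):
1. the oil bottle, the spray can and the grease jar all stand upright and released on the teal mat (x of oil_bottle in the frame of mat between -0.1 and 0.1 m and y of oil_bottle in the frame of mat between -0.12 and 0.12 m and z of oil_bottle in the frame of mat between -0.002 and 0.01 m and linear speed of each of oil_bottle, spray_can, grease_jar below 0.02 m/s and angle between each of oil_bottle, spray_can, grease_jar's own z axis and vertical below 0.12 rad and contact force between the fingers and oil_bottle below 0.3 N and x of spray_can in the frame of mat between -0.1 and 0.1 m and y of spray_can in the frame of mat between -0.12 and 0.12 m and z of spray_can in the frame of mat between -0.002 and 0.01 m and contact force between the fingers and spray_can below 0.3 N and x of grease_jar in the frame of mat between -0.1 and 0.1 m and y of grease_jar in the frame of mat between -0.12 and 0.12 m and z of grease_jar in the frame of mat between -0.002 and 0.01 m and contact force between the fingers and grease_jar below 0.3 N), for 0.2 s.
2. the roller stands on its end, released, in the empty pocket of the kit tray (x of roller in the frame of kit between -0.015 and 0.015 m and y of roller in the frame of kit between -0.015 and 0.015 m and z of roller in the frame of kit below 0.008 m and distance between roller and kit below 0.03 m and linear speed of roller below 0.02 m/s and angle between roller's own z axis and vertical below 0.12 rad and contact force between the fingers and roller below 0.3 N), for 0.2 s.
At the end, for the whole second after the job is handed in: The roller stands on its end on the floor of the kit tray's middle pocket (within 15 mm of its centre each way); oil bottle, spray can and grease jar stand upright in the parts tray, each within 15 mm of the centre of the ring of its colour; all are released and at rest (all of step 2 and horizontal distance between oil_bottle and ring_red below 0.015 m and z of oil_bottle in the frame of ring_red between -0.004 and 0.006 m and linear speed of each of oil_bottle, spray_can, grease_jar below 0.02 m/s and angle between each of oil_bottle, spray_can, grease_jar's own z axis and vertical below 0.12 rad and contact force between the fingers and oil_bottle below 0.3 N and horizontal distance between spray_can and ring_blue below 0.015 m and z of spray_can in the frame of ring_blue between -0.004 and 0.006 m and contact force between the fingers and spray_can below 0.3 N and horizontal distance between grease_jar and ring_yellow below 0.015 m and z of grease_jar in the frame of ring_yellow between -0.004 and 0.006 m and contact force between the fingers and grease_jar below 0.3 N); the robot touches nothing.
It fails at once if a container is tipped by more than about 35 degrees (angle between any of oil_bottle, spray_can, grease_jar's own z axis and vertical above 0.6 rad).
It fails at once if a container or the roller is dropped from more than about 25 mm, thrown or knocked away (faster than 0.7 m/s while not held) ((linear speed of oil_bottle above 0.7 m/s and contact force between the fingers and oil_bottle below 0.1 N) or (linear speed of spray_can above 0.7 m/s and contact force between the fingers and spray_can below 0.1 N) or (linear speed of grease_jar above 0.7 m/s and contact force between the fingers and grease_jar below 0.1 N) or (linear speed of roller above 0.7 m/s and contact force between the fingers and roller below 0.1 N)).
It also fails if it takes over 144 s, if anything falls off the work surface, if the arm or the gripper's body presses on something with over 40 N, if the wrist force passes 120 N, or if a joint passes its speed limit or range.

## Working session

There is one attempt and no reset: what is moved stays moved. The work goes in short steps, Python scripts to look and compute and a shell command to move; the robot and the scene stay as the last step left them, time stands still between calls to the robot, and variables do not carry over. Pictures are saved under pics/ and viewed, at most 14 in all, crops included, and the job is handed in when it is done.

```bash
mkdir -p pics; cat > h.py <<'E'
import numpy as np, cv2
from bench import sensors, cams, workorder
def grab(n,name):
    c=cams.read_camera(n); cv2.imwrite(f'pics/{name}.png',c['frame']); np.savez(f'pics/{name}.npz',**{k:np.array(v) for k,v in c.items()}); return c
def cloud(c):
    d=c['range_z']; v,u=np.mgrid[:480,:640]
    p=np.stack([(u-c['cx'])/c['fx']*d,-(v-c['cy'])/c['fy']*d,-d,np.ones_like(d)],-1)
    return (p@c['cam_to_world'].T)[...,:3]
E
python3 - <<'E'
from h import *
c=grab('scene','s1'); grab('side','d1')
s=sensors.sense(); print(s['position'],s['tcp_rot'],s['time'],s['grip_width'],s['ft_force'])
print(c.keys())
E
```

```text
[ 0.21150243 -0.61386944  0.2176058 ] [[ 9.45445604e-01  3.25779025e-01 -7.98384412e-04]
 [ 3.25779999e-01 -9.45443129e-01  2.16360051e-03]
 [-4.99713945e-05 -2.30566426e-03 -9.99997341e-01]] 0.1 0.09295765510574745 [-0.75777378  0.10320797 -0.36029695]
dict_keys(['frame', 'range_z', 'fx', 'fy', 'cx', 'cy', 'cam_to_world'])
```

View pics/s1.png

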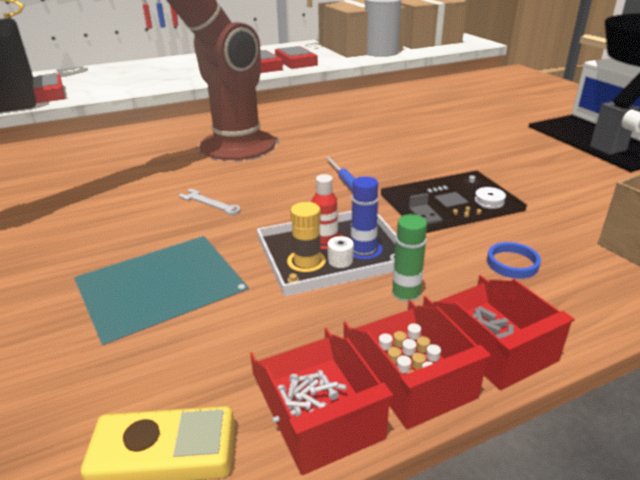

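View pics/d1.png

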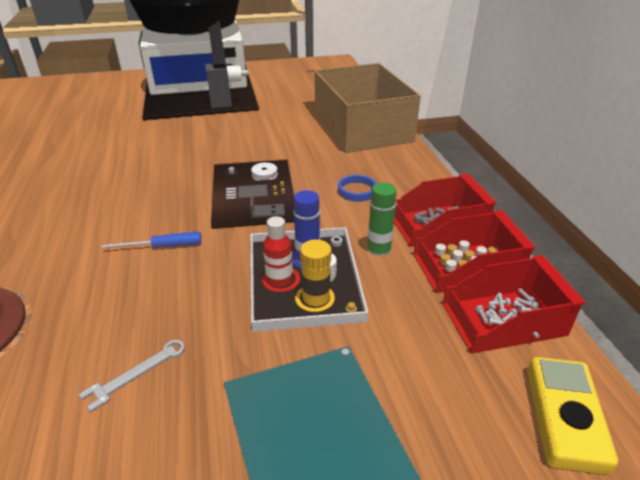

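Scene view: mat at left (160,285), parts tray in the centre with jar (306,235), bottle (325,210), can (365,215), roller (341,250); kit at right with its pocket at (452,198). The green can (409,255) is a decoy just outside the tray.

```bash
cat > m.py <<'E'
from h import *
import sys
def circ(xy):
    A=np.c_[2*xy,np.ones(len(xy))]; s=np.linalg.lstsq(A,(xy**2).sum(1),rcond=None)[0]; return s[:2],np.sqrt(s[2]+s[:2]@s[:2])
for n in sys.argv[1:]:
    c=np.load(f'pics/{n}.npz'); P=cloud(c); hsv=cv2.cvtColor(c['frame'],cv2.COLOR_BGR2HSV); H,S,V=[hsv[...,i].astype(int) for i in range(3)]
    ok=(c['range_z']>0)&(P[...,0]>.3)&(P[...,0]<.95)&(abs(P[...,1])<.7)
    M=ok&(H>80)&(H<100)&(S>100)&(P[...,2]<.012)&(P[...,2]>-.01)
    r=cv2.minAreaRect(P[M][:,:2].astype(np.float32)); print(n,'mat',r,np.median(P[M][:,2]))
    col={'red':((H<8)|(H>172))&(S>130),'blue':(H>110)&(H<130)&(S>130),'yel':(H>18)&(H<32)&(S>130),'grn':(H>45)&(H<80)&(S>100)}
    for k,m in col.items():
        m=ok&m&(P[...,2]>.045)&(P[...,2]<.16)&(P[...,0]<.8)
        if m.sum()<20: continue
        q=P[m]; print(' ',k,m.sum(),'fit',*circ(q[:,:2]),'x',np.percentile(q[:,0],[2,98]),'y',np.percentile(q[:,1],[2,98]),'ztop',q[:,2].max())
        t=q[q[:,2]>q[:,2].max()-.004][:,:2]; print('    top',len(t),cv2.minEnclosingCircle(t.astype(np.float32)))
    m=ok&(S<60)&(V>110)&(P[...,2]>.008)&(P[...,2]<.03); lab=cv2.connectedComponentsWithStats(m.astype(np.uint8))
    for i in range(1,lab[0]):
        if lab[2][i,4]>60:
            q=P[lab[1]==i]; print('  white',lab[2][i],cv2.minAreaRect(q[:,:2].astype(np.float32)),q[:,2].min(),q[:,2].max())
    # dark kit
    m=ok&(V<60)&(P[...,2]>.001)&(P[...,2]<.022)&(P[...,1]>-.5); m=cv2.morphologyEx(m.astype(np.uint8),cv2.MORPH_CLOSE,np.ones((3,3)))
    lab=cv2.connectedComponentsWithStats(m)
    for i in range(1,lab[0]):
        if lab[2][i,4]>300:
            q=P[(lab[1]==i)&ok]; print('  dark',lab[2][i],cv2.minAreaRect(q[:,:2].astype(np.float32)))
E
python3 m.py s1 d1
python3 - <<'E'
import cv2
a=cv2.imread('pics/s1.png')[160:300,250:530]; b=cv2.imread('pics/d1.png')[150:335,200:400]
cv2.imwrite('pics/c1.png',cv2.resize(a,None,fx=2.85,fy=2.85,interpolation=2)); cv2.imwrite('pics/c2.png',cv2.resize(b,None,fx=3.2,fy=3.2,interpolation=2))
E
```

```text
s1 mat ((0.5590084195137024, -0.31029102206230164), (0.10777974128723145, 0.08930693566799164), 67.24234771728516) 0.0028733465079675002
  red 387 fit [0.53703826 0.00743366] 0.016284419220199284 x [0.52870438 0.55563676] y [-0.01187504  0.02610894] ztop 0.1040207618046255
    top 35 ((0.533919632434845, 0.006716728676110506), 0.015746191143989563)
  blue 855 fit [0.59928541 0.05477172] 0.015868860474085363 x [0.58290595 0.61653109] y [0.03636643 0.07069739] ztop 0.14383653584089684
    top 200 ((0.5951992869377136, 0.055155862122774124), 0.021427355706691742)
  yel 913 fit [ 0.5901335  -0.05467283] 0.01890626495739085 x [0.56839838 0.61080619] y [-0.07635222 -0.03500496] ztop 0.11416387755071972
    top 321 ((0.5881170034408569, -0.0549776591360569), 0.025943363085389137)
  grn 1207 fit [0.74148608 0.05760957] 0.017242670201176674 x [0.72297874 0.76011208] y [0.03779372 0.0751209 ] ztop 0.13995595455051818
    top 325 ((0.7370607256889343, 0.057297464460134506), 0.023910684511065483)
  white [476 187  30  20 447] ((0.5532564520835876, 0.39123886823654175), (0.061865806579589844, 0.1
[... 4481 characters left out ...]
 31 485] ((0.8664891719818115, -0.1660960167646408), (0.06411734968423843, 0.05145282670855522), 20.850013732910156) 0.008263703479179374 0.02886549521271997
  dark [214 161  76  25 992] ((0.5227894186973572, 0.3864862322807312), (0.10647039860486984, 0.17375077307224274), 84.52737426757812)
  dark [212 208  56  20 678] ((0.4785577356815338, 0.22069191932678223), (0.06884434074163437, 0.11417657136917114), 85.48091888427734)
  dark [325 247  31  66 821] ((0.6453667283058167, -0.01803850382566452), (0.18206687271595, 0.043438203632831573), 68.5465316772461)
  dark [261 281  49  36 736] ((0.5292763113975525, -0.049345359206199646), (0.08440274745225906, 0.07387903332710266), 88.45492553710938)
```

View pics/c1.png

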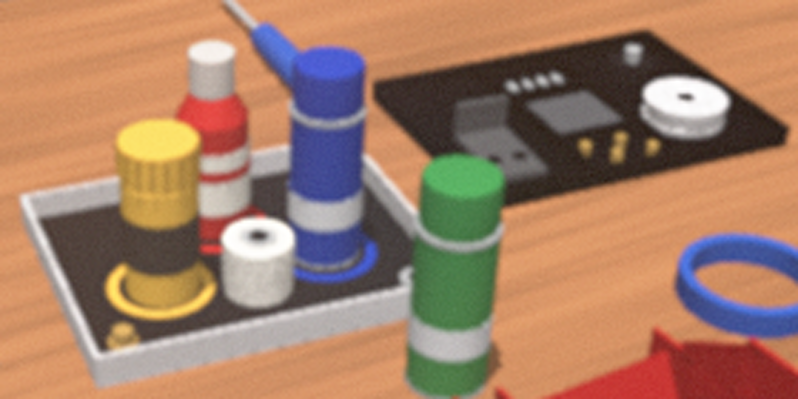

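View pics/c2.png

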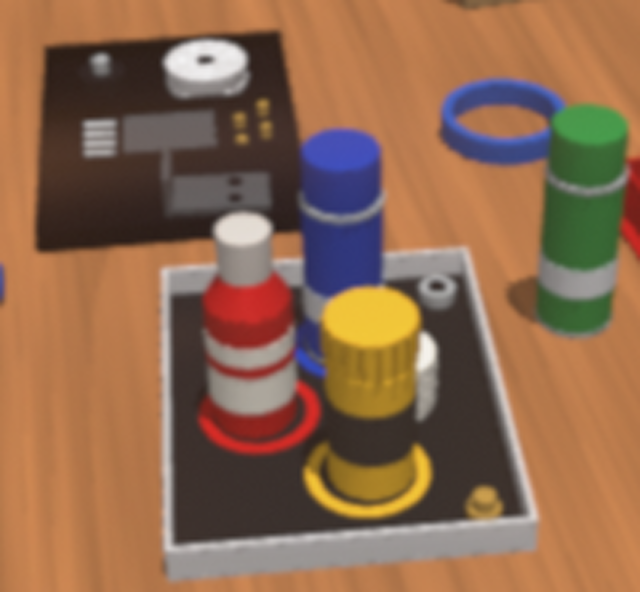

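Crops show the jar, bottle and can each on the ring of their own colour, and the grey pocket at about (575,112) in the scene crop and (170,130) in the side crop. Tray ≈ (0.575,0.001) with yaw −6°, mat ≈ (0.529,−0.307) with yaw +8°, kit ≈ (0.519,0.313). Next I move over the tray and turn the fingers to its x axis.

```bash
cat > go.py <<'E'
# usage: go.py x y z [yaw of tool y in deg]: prints shift in tool axes & twist
from h import *
import sys
a=[float(v) for v in sys.argv[1:]]; s=sensors.sense(); R=s['tcp_rot']; y=np.degrees(np.arctan2(R[1,1],R[0,1]))
print('t',round(s['time'],2),'pos',s['position'].round(4),'yaw',round(y,2),'q',np.round(s['q'],0),'w',round(s['grip_width'],4),'g',round(s['grasp_force'],1))
if a: print('shift',(R.T@(np.array(a[:3])-s['position'])).round(4),'twist',round(-((a[3] if len(a)>3 else y)-y),2))
E
python3 -m jog '[[1,[0.04,-0.03,-0.006],-10],[1,[0.09,-0.07,-0.012],-20],[1,[0.14,-0.11,-0.02],-30],[1,[0.19,-0.15,-0.025],-40],[1,[0.24,-0.185,-0.03],-50]]'
python3 go.py 0.55 -0.09 0.27 -6
```

```text
time: 0.72
position: [0.3764, -0.363, 0.2483]
tcp_rot: [[0.353, 0.936, -0.0], [0.936, -0.353, 0.0], [-0.0, -0.0, -1.0]]
ft_force: [0.8, -0.6, -0.1]
grip_width: 0.0927
grasp_force: 0.0
t 0.72 pos [ 0.3764 -0.363   0.2483] yaw -20.68 q [ 53.  23. -16. 100.   7.  59.  13.] w 0.0927 g 0.0
shift [ 0.3167  0.0661 -0.0217] twist -14.68
```

```bash
python3 -m jog '[[1,[0.06,0.012,-0.005],-4],[1,[0.12,0.025,-0.01],-8],[1,[0.18,0.038,-0.015],-12],[1,[0.24,0.05,-0.02],-14.7],[1,[0.29,0.06,-0.022],-14.7]]' >/dev/null
python3 -m jog '[[1,[0.026,0.006,0],0],[1,[0.026,0.006,0],0]]' >/dev/null
python3 -c "
from h import *
c=grab('wrist','w1');grab('side','d2')
print(c['cam_to_world'])"
python3 go.py 0.5827 -0.0555 0.15 -6; python3 m.py w1 d2 | grep -v white
```

```text
[[ 0.99445168  0.10077704  0.03016347  0.55221158]
 [-0.10517116  0.95850061  0.26498226 -0.01505108]
 [-0.00220758 -0.26668438  0.96378139  0.43670415]
 [ 0.          0.          0.          1.        ]]
t 1.7 pos [ 0.5439 -0.0921  0.2699] yaw -6.37 q [ 23.  25. -24.  93.  11.  64. -10.] w 0.0931 g 0.0
shift [0.0409 0.0347 0.1198] twist -0.37
w1 mat ((0.5288912653923035, -0.30351704359054565), (0.19861389696598053, 0.23952555656433105), 7.767431259155273) 0.0037748299133161245
  red 1212 fit [0.52929773 0.00794271] 0.020311989966387497 x [0.50816294 0.55189702] y [-0.01466134  0.02906128] ztop 0.10470864161083138
    top 111 ((0.5311880111694336, 0.006466820370405912), 0.01682736724615097)
  blue 877 fit [0.5918128 0.0560638] 0.021768411642131794 x [0.56923302 0.61187674] y [0.0336092  0.06040383] ztop 0.1429345588520925
    top 184 ((0.5922556519508362, 0.05636070668697357), 0.022224027663469315)
  yel 3036 fit [ 0.60532941 -0.04046047] 0.030972159704663875 x [0.56208047 0.60643004] y [-0.07543576 -0.03094921] ztop 0.1363199891647937
    top 3 ((0.745719850063324, 0.039327569305896
[... 1506 characters left out ...]
424632 0.75060982] y [0.03446996 0.070678  ] ztop 0.14071309019577904
    top 206 ((0.7350299954414368, 0.055995069444179535), 0.02114679478108883)
  dark [215 164  35  21 519] ((0.4762182831764221, 0.3913078308105469), (0.10188646614551544, 0.07796911895275116), 86.20835876464844)
  dark [212 208  57  20 641] ((0.4800809919834137, 0.22069710493087769), (0.06982599943876266, 0.11539360135793686), 85.37625885009766)
  dark [331 247  20  48 433] ((0.6459925174713135, 0.0067398399114608765), (0.13684538006782532, 0.032691191881895065), 72.99884033203125)
  dark [ 254  261   54   57 1313] ((0.5254040360450745, -0.012635260820388794), (0.15310241281986237, 0.08630888909101486), 85.08930206298828)
```

View pics/w1.png

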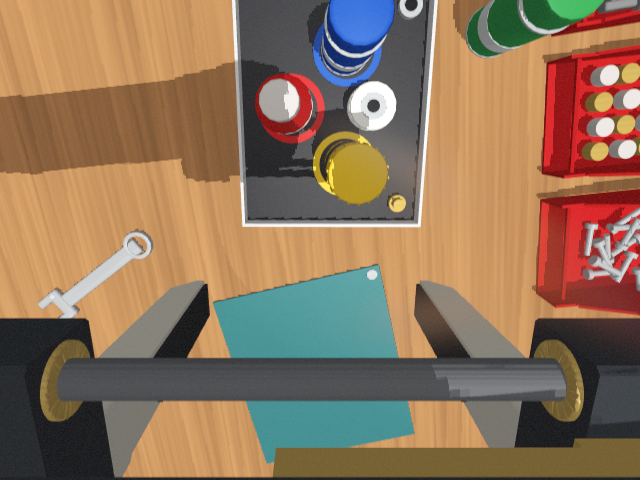

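Wrist view: the yellow lid (357,170), red bottle (285,103), roller (373,105) and blue can (350,40) all stand inside the tray, and the empty mat is fully visible below. Now the jar: grip at the lid.

```bash
python3 -m jog '[[1,[0.02,0.018,0.05],-0.4],[1,[0.041,0.0365,0.1],-0.4],[1,[0.041,0.0365,0.14],-0.4],[1,[0.041,0.0365,0.17],-0.4],[1,[0.041,0.0365,0.185],-0.4]]' >/dev/null
python3 -m jog '[[1,[0,0,0],0],[1,[0,0,0],0]]' >/dev/null
python3 go.py 0.5845 -0.0555 0.083 -6
```

```text
t 2.58 pos [ 0.5863 -0.0543  0.0867] yaw -5.94 q [ 15.  40. -20. 100.  18.  43. -19.] w 0.093 g 0.0
shift [-0.0014 -0.0017  0.0037] twist 0.06
```

```bash
python3 -m jog '[[1,[-0.001,-0.0015,0.004],0],[0.3,[-0.001,-0.0015,0.004],0],[0.3,[-0.001,-0.0015,0.004],0],[0.3,[-0.001,-0.0015,0.004],0],[0.3,[-0.001,-0.0015,0.004],0]]' 20 | grep -E 'grip|grasp|posi'
python3 -m jog '[[0.3,[0,0,0],0],[0.3,[0,0,0],0],[0.3,[0,0,-0.01],0],[0.3,[0,0,-0.035],0],[0.3,[0,0,-0.06],0]]'
python3 go.py 0.539 -0.378 0.14
```

```text
position: [0.5838, -0.0545, 0.0814]
grip_width: 0.0574
grasp_force: 0.0
time: 3.82
position: [0.5834, -0.0545, 0.1422]
tcp_rot: [[0.103, 0.995, -0.001], [0.995, -0.103, 0.0], [0.0, -0.001, -1.0]]
ft_force: [-0.7, -0.1, -1.0]
grip_width: 0.0487
grasp_force: 20.0
t 3.83 pos [ 0.5834 -0.0545  0.1422] yaw -5.88 q [ 16.  36. -21.  97.  16.  50. -18.] w 0.0487 g 20.0
shift [-0.3264 -0.011   0.0022] twist -0.0
```

```bash
python3 -m jog '[[0.3,[-0.02,0,0],0],[0.3,[-0.06,-0.001,0],0],[0.3,[-0.1,-0.003,0],0],[0.3,[-0.145,-0.005,0],0],[0.3,[-0.19,-0.007,0],0]]' >/dev/null
python3 -m jog '[[0.3,[-0.045,-0.002,0],0],[0.3,[-0.085,-0.003,0],0],[0.3,[-0.115,-0.004,0],0],[0.3,[-0.135,-0.004,0],0],[0.3,[-0.135,-0.004,0],0]]' >/dev/null
python3 -m jog '[[0.3,[0,0,0.02],0],[0.3,[0,0,0.04],0],[0.3,[0,0,0.052],0],[0.3,[0,0,0.057],0],[0.3,[0,0,0.057],0]]'
python3 go.py 0.539 -0.378 0.0805
```

```text
time: 5.7
position: [0.5398, -0.3762, 0.0844]
tcp_rot: [[0.102, 0.995, 0.0], [0.995, -0.102, 0.0], [0.0, 0.0, -1.0]]
ft_force: [0.9, -1.1, -1.7]
grip_width: 0.0489
grasp_force: 20.0
t 5.7 pos [ 0.5398 -0.3762  0.0844] yaw -5.85 q [ 45.  45. -21.  88.  19.  50.  11.] w 0.0489 g 20.0
shift [-0.0018 -0.0006  0.0039] twist -0.0
```

```bash
python3 -m jog '[[0.3,[0,0,0.002],0],[0.3,[0,0,0.0035],0],[0.3,[0,0,0.0035],0]]' | grep -E 'ft|pos'
python3 -m jog '[[0.6,[0,0,0],0],[0.8,[0,0,0],0],[1,[0,0,0],0],[1,[0,0,0],0],[1,[0,0,-0.02],0]]' | grep -E 'ft|grip'
python3 -m jog '[[1,[0,0,-0.04],0],[1,[0.02,0,-0.07],0],[1,[0.07,0,-0.08],0],[1,[0.13,0.002,-0.08],0],[1,[0.19,0.004,-0.08],0]]' >/dev/null
python3 go.py 0.532 0.005 0.18 -6
```

```text
position: [0.5395, -0.3767, 0.0809]
ft_force: [-0.1, 0.3, -1.9]
ft_force: [0.2, 0.2, 0.6]
grip_width: 0.0904
t 7.33 pos [ 0.5632 -0.1865  0.1813] yaw -5.93 q [ 30.  34. -23.  94.  15.  55.  -4.] w 0.0931 g 0.0
shift [ 0.1873 -0.0509  0.0013] twist 0.07
```

```bash
python3 -m jog '[[1,[0.055,-0.014,0],0],[1,[0.11,-0.03,0],0],[1,[0.16,-0.043,0],0],[1,[0.185,-0.0505,0],0],[1,[0.185,-0.0505,0],0]]' >/dev/null
python3 -c "
from h import *
grab('side','d3')
grab('wrist','w2')"
python3 m.py d3 w2 | grep -A1 -E 'red|yel|blue'
python3 go.py 0.532 0.005 0.107 -6
```

```text
red 543 fit [0.57194385 0.05860413] 0.08219570658775739 x [0.50773357 0.55139184] y [-0.01772108  0.00595315] ztop 0.10463928052714377
    top 35 ((0.529722273349762, 0.0017912958282977343), 0.014635701663792133)
  blue 786 fit [0.5915559  0.05110818] 0.017775229822781534 x [0.57109726 0.60752498] y [0.03237906 0.06142083] ztop 0.14404674056366423
    top 70 ((0.5913169980049133, 0.05383717268705368), 0.0206486564129591)
  yel 2284 fit [ 0.63852025 -0.19545994] 0.2155477867284553 x [0.51680884 0.56134683] y [-0.40085645 -0.35600963] ztop 0.1383153388317142
    top 4 ((0.7552025318145752, 0.053810328245162964), 0.010691569186747074)
--
  red 1963 fit [0.53016252 0.00908756] 0.019274052102349042 x [0.50845009 0.55192498] y [-0.001662    0.03092642] ztop 0.13142237309726187
    top 1 ((0.5445221066474915, 0.005920794792473316), 9.999999747378752e-05)
  blue 1875 fit [0.58829726 0.0602613 ] 0.017448120775514473 x [0.56912028 0.61046962] y [0.04456087 0.07823311] ztop 0.1450331482892631
    top 826 ((0.5920472145080566, 0.05722988769412041), 0.02182568609714508)
t 8.05 pos [ 5.320e-01 -5.000e-04  1.808e-01] yaw -5.96 q [ 14.  29. -24. 104.  15.  51. -23.] w 0.0931 g 0.0
shift [ 0.0055 -0.0006  0.0738] twist 0.04
```

View pics/d3.png

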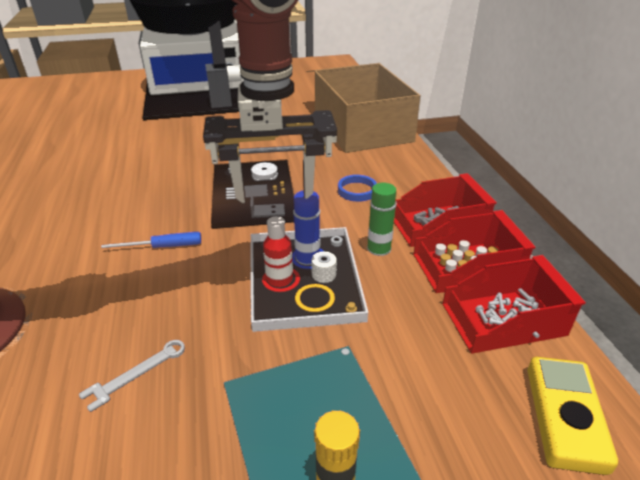

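The jar stands upright on the mat (336,440) and its ring is free at (315,297). The open gripper is above the bottle (277,255). Next: lower it and grip the cap.

```bash
python3 -m jog '[[1,[0.006,-0.001,0.02],0],[1,[0.006,-0.001,0.045],0],[1,[0.006,-0.001,0.065],0],[1,[0.006,-0.001,0.074],0],[1,[0.006,-0.001,0.074],0]]' | grep pos
python3 -m jog '[[0.15,[0,0,0],0],[0.15,[0,0,0],0],[0.15,[0,0,0],0],[0.15,[0,0,0],0],[0.15,[0,0,0],0]]' 20 | grep -E 'gr|pos'
python3 -m jog '[[0.15,[0,0,0],0],[0.15,[0,0,0],0],[0.15,[0,0,-0.01],0],[0.15,[0,0,-0.035],0],[0.15,[0,0,-0.06],0]]'
python3 go.py 0.529 -0.3035 0.166
```

```text
position: [0.5314, 0.0058, 0.1064]
position: [0.5313, 0.0072, 0.1069]
grip_width: 0.0478
grasp_force: 0.0
time: 9.93
position: [0.5311, 0.0072, 0.1678]
tcp_rot: [[0.102, 0.995, -0.0], [0.995, -0.102, 0.0], [0.0, -0.001, -1.0]]
ft_force: [0.5, -0.3, -2.2]
grip_width: 0.0297
grasp_force: 20.0
t 9.93 pos [0.5311 0.0072 0.1678] yaw -5.88 q [ 13.  30. -24. 105.  15.  49. -24.] w 0.0297 g 20.0
shift [-0.3093  0.0298  0.0017] twist -0.0
```

```bash
python3 -m jog '[[0.15,[-0.02,0.002,0],0],[0.15,[-0.06,0.006,0],0],[0.15,[-0.1,0.01,0],0],[0.15,[-0.145,0.014,0],0],[0.15,[-0.19,0.018,0],0]]' >/dev/null
python3 -m jog '[[0.15,[-0.045,0.004,0],0],[0.15,[-0.08,0.008,0],0],[0.15,[-0.105,0.011,0],0],[0.15,[-0.118,0.012,0],0],[0.15,[-0.118,0.012,0],0]]' >/dev/null
python3 -m jog '[[0.15,[0,0,0.02],0],[0.15,[0,0,0.04],0],[0.15,[0,0,0.052],0],[0.15,[0,0,0.058],0],[0.15,[0,0,0.058],0]]' | grep -E 'ft|gr'
python3 go.py 0.529 -0.3035 0.1055
```

```text
ft_force: [-0.2, -0.6, -1.3]
grip_width: 0.0293
grasp_force: 20.0
t 11.8 pos [ 0.5297 -0.3018  0.1088] yaw -5.85 q [ 40.  40. -21.  95.  18.  48.   5.] w 0.0293 g 20.0
shift [-0.0018 -0.0005  0.0033] twist -0.0
```

Lower 3 mm, release, rise and head for the can at (0.592, 0.056).

```bash
python3 -m jog '[[0.15,[0,0,0.0015],0],[0.15,[0,0,0.003],0],[0.15,[0,0,0.003],0]]' | grep -E 'ft|pos'
python3 -m jog '[[0.4,[0,0,0],0],[0.7,[0,0,0],0],[1,[0,0,0],0],[1,[0,0,0],0],[1,[0,0,0],0]]' | grep -E 'ft|grip'
python3 -m jog '[[1,[0,0,-0.03],0],[1,[0.01,0,-0.06],0],[1,[0.05,0,-0.08],0],[1,[0.11,0.002,-0.08],0],[1,[0.17,0.004,-0.08],0]]' >/dev/null
python3 go.py 0.592 0.056 0.185 -6
```

```text
position: [0.5296, -0.3024, 0.1059]
ft_force: [-0.0, -0.5, -0.8]
ft_force: [-0.1, -0.6, 0.5]
grip_width: 0.0726
t 13.43 pos [ 0.5513 -0.1323  0.1864] yaw -5.96 q [ 27.  31. -24.  98.  15.  54.  -9.] w 0.0929 g 0.0
shift [0.1915 0.0209 0.0014] twist 0.04
```

```bash
python3 -m jog '[[1,[0.05,0.005,0],0],[1,[0.105,0.011,0],0],[1,[0.155,0.017,0],0],[1,[0.185,0.0205,0],0],[1,[0.187,0.021,0],0]]' >/dev/null
python3 -m jog '[[1,[0,0,0],0],[1,[0,0,0],0]]' >/dev/null
python3 go.py 0.5925 0.0555 0.106 -6
```

```text
t 14.3 pos [0.5909 0.0475 0.1857] yaw -6.1 q [  8.  34. -23.  93.  15.  56. -27.] w 0.0925 g 0.0
shift [0.0082 0.0007 0.0797] twist -0.1
```

```bash
python3 -m jog '[[1,[0.008,0.001,0.015],0],[1,[0.008,0.001,0.045],0],[1,[0.008,0.001,0.065],0],[1,[0.008,0.001,0.079],0],[1,[0.008,0.001,0.079],0]]' | grep pos
python3 -m jog '[[0.3,[0,0,0],0],[0.3,[0,0,0],0],[0.3,[0,0,0],0],[0.3,[0,0,0],0],[0.3,[0,0,0],0]]' 20 | grep -E 'gr|pos'
python3 -m jog '[[0.3,[0,0,0],0],[0.3,[0,0,0],0],[0.3,[0,0,-0.01],0],[0.3,[0,0,-0.035],0],[0.3,[0,0,-0.06],0]]'
python3 go.py 0.519 -0.229 0.166
```

```text
position: [0.592, 0.0579, 0.1054]
position: [0.5929, 0.0582, 0.107]
grip_width: 0.0474
grasp_force: 0.0
time: 16.18
position: [0.5925, 0.0581, 0.1676]
tcp_rot: [[0.102, 0.995, -0.001], [0.995, -0.102, 0.0], [-0.0, -0.001, -1.0]]
ft_force: [0.2, -0.6, -1.4]
grip_width: 0.0458
grasp_force: 20.0
t 16.18 pos [0.5925 0.0581 0.1676] yaw -5.88 q [  6.  35. -23.  94.  16.  54. -28.] w 0.0458 g 20.0
shift [-0.2932 -0.0437  0.0017] twist -0.0
```

```bash
python3 -m jog '[[0.3,[-0.02,-0.003,0],0],[0.3,[-0.06,-0.009,0],0],[0.3,[-0.1,-0.015,0],0],[0.3,[-0.145,-0.021,0],0],[0.3,[-0.19,-0.028,0],0]]' >/dev/null
python3 -m jog '[[0.3,[-0.04,-0.006,0],0],[0.3,[-0.075,-0.012,0],0],[0.3,[-0.095,-0.014,0],0],[0.3,[-0.102,-0.015,0],0],[0.3,[-0.102,-0.015,0],0]]' >/dev/null
python3 -m jog '[[0.3,[0,0,0.02],0],[0.3,[0,0,0.04],0],[0.3,[0,0,0.052],0],[0.3,[0,0,0.058],0],[0.3,[0,0,0.058],0]]' | grep -E 'ft|gr'
python3 go.py 0.519 -0.229 0.106
```

```text
ft_force: [-0.1, -0.2, -1.3]
grip_width: 0.0457
grasp_force: 20.0
t 18.05 pos [ 0.5204 -0.2274  0.1088] yaw -5.84 q [ 35.  37. -22. 102.  19.  44.  -2.] w 0.0457 g 20.0
shift [-0.0017 -0.0012  0.0028] twist -0.0
```

```bash
python3 -m jog '[[0.3,[0,0,0.0015],0],[0.3,[0,0,0.0025],0],[0.3,[0,0,0.0025],0]]' | grep -E 'ft|pos'
python3 -m jog '[[0.5,[0,0,0],0],[0.7,[0,0,0],0],[1,[0,0,0],0],[1,[0,0,0],0],[1,[0,0,0],0]]' | grep -E 'ft|grip'
python3 -m jog '[[1,[0,0,-0.03],0],[1,[0.01,0,-0.06],0],[1,[0.05,0.01,-0.08],0],[1,[0.1,0.025,-0.08],0],[1,[0.15,0.04,-0.08],0]]' >/dev/null
python3 -m jog '[[1,[0.03,0.01,0],0],[1,[0.06,0.03,0],0],[1,[0.06,0.03,0],0],[1,[0.06,0.03,0],0]]' >/dev/null
python3 -c "
from h import *
grab('side','d4'); c=grab('wrist','w3'); P=cloud(c); m=(abs(P[...,2]-.042)<.006)&(P[...,0]>.57)&(P[...,0]<.65)&(abs(P[...,1])<.05)&(c['range_z']>0)
q=P[m]; print(m.sum(),cv2.minEnclosingCircle(q[:,:2].astype(np.float32)),np.median(q[:,2]),q[:,:2].mean(0))"
python3 go.py 0.608 0 0.15 -6
```

```text
position: [0.5202, -0.228, 0.1065]
ft_force: [-0.4, 0.9, -1.7]
ft_force: [0.1, -0.6, -0.5]
grip_width: 0.082
2477 ((0.6109326481819153, -7.924836245365441e-05), 0.022237561643123627) 0.0428157543728207 [0.61115335 0.00068204]
t 20.27 pos [ 0.6107 -0.0281  0.1862] yaw -6.02 q [ 15.  35. -24.  90.  16.  58. -20.] w 0.0931 g 0.0
shift [ 0.0277 -0.0056  0.0361] twist -0.02
```

View pics/w3.png

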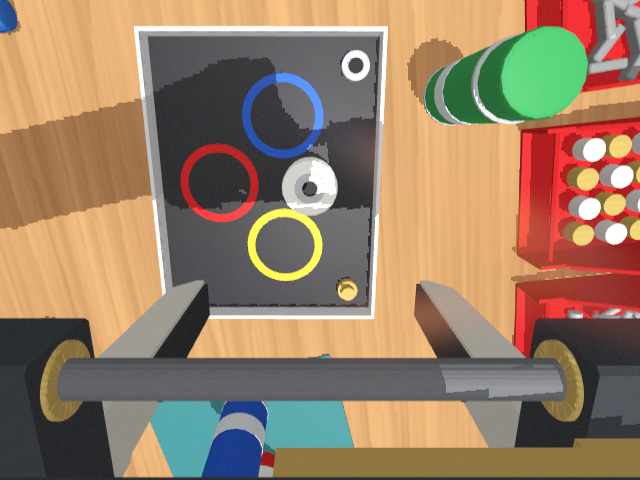

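View pics/d4.png

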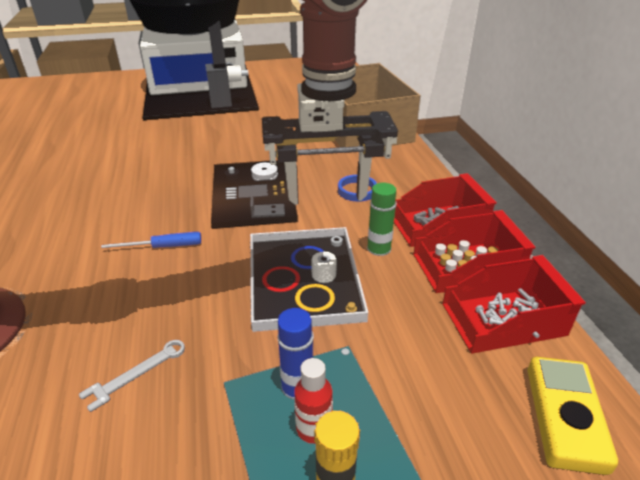

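Wrist view: the three rings are empty (red 219,183; blue 283,115; yellow 285,245), roller at (310,186). Side view: all three containers stand upright on the mat. For the roller the fingers must be only about 65 mm open, because of the far rim.

```bash
python3 - <<'E'
from h import *
c=np.load('pics/w3.npz');P=cloud(c);hsv=cv2.cvtColor(c['frame'],cv2.COLOR_BGR2HSV);H,S,V=[hsv[...,i].astype(int) for i in range(3)]
for k,m in {'red':((H<8)|(H>172)),'blue':(H>105)&(H<130),'yel':(H>22)&(H<35)}.items():
    m=m&(S>130)&(abs(P[...,2]-.004)<.005)&(P[...,0]>.48)&(P[...,0]<.66)&(abs(P[...,1])<.1)
    print(k,m.sum(),cv2.minEnclosingCircle(P[m][:,:2].astype(np.float32)),cv2.minAreaRect(P[m][:,:2].astype(np.float32))[:2])
E
python3 -m jog '[[0.7,[0.01,0,0.02],0],[0.7,[0.028,-0.002,0.05],0],[0.7,[0.028,-0.002,0.09],0],[0.7,[0.028,-0.002,0.11],0],[0.7,[0.028,-0.002,0.11],0]]' |grep grip
python3 go.py 0.6105 0 0.02 -6
```

```text
red 1914 ((0.5322186946868896, 0.0071614766493439674), 0.034587353467941284) ((0.5324501991271973, 0.0072910375893116), (0.06832430511713028, 0.06809030473232269))
blue 2102 ((0.5944048762321472, 0.056755054742097855), 0.03451090678572655) ((0.593944251537323, 0.056964728981256485), (0.06767252832651138, 0.06732279807329178))
yel 1626 ((0.5823182463645935, -0.05462224408984184), 0.03462882339954376) ((0.5820013880729675, -0.05507832020521164), (0.06742861866950989, 0.0680321753025055))
grip_width: 0.0652
t 20.9 pos [6.106e-01 2.000e-04 7.480e-02] yaw -5.99 q [ 10.  43. -21.  96.  20.  45. -26.] w 0.0652 g 0.0
shift [-0.0001  0.0001  0.0548] twist 0.01
```

```bash
python3 -m jog '[[0.7,[0,0,0.025],0],[0.7,[0,0,0.043],0],[0.7,[0,0,0.053],0],[0.7,[0,0,0.055],0],[0.7,[0,0,0.055],0]]' | grep -E 'pos|ft'
python3 -m jog '[[0.3,[0,0,0],0],[0.3,[0,0,0],0],[0.3,[0,0,0],0],[0.3,[0,0,0],0],[0.3,[0,0,0],0]]' 15 | grep -E 'gr|pos'
python3 -m jog '[[0.3,[0,0,-0.01],0],[0.3,[0,0,-0.03],0],[0.3,[0,0,-0.055],0],[0.3,[0,0,-0.08],0],[0.3,[0,0,-0.085],0]]'
python3 go.py 0.56 0.22 0.105
```

```text
position: [0.6126, 0.002, 0.0218]
ft_force: [-0.7, 0.4, -0.4]
position: [0.6124, 0.0019, 0.0217]
grip_width: 0.0436
grasp_force: 15.0
time: 22.78
position: [0.6133, 0.0021, 0.1083]
tcp_rot: [[0.103, 0.995, 0.004], [0.995, -0.103, 0.0], [0.001, 0.004, -1.0]]
ft_force: [-0.1, 0.1, -0.8]
grip_width: 0.0434
grasp_force: 15.0
t 22.77 pos [0.6133 0.0021 0.1083] yaw -5.89 q [ 11.  40. -22.  95.  19.  48. -25.] w 0.0434 g 15.0
shift [ 0.2113 -0.0754  0.0032] twist -0.0
```

```bash
python3 -m jog '[[0.3,[0.03,-0.01,0],0],[0.3,[0.075,-0.027,0],0],[0.3,[0.12,-0.043,0],0],[0.3,[0.165,-0.06,0],0],[0.3,[0.195,-0.075,0],0]]' >/dev/null
python3 -m jog '[[0.3,[0.016,0,0],0],[0.3,[0.016,0,0],0]]' >/dev/null
python3 -c "
from h import *
grab('wrist','w4')"
python3 go.py
```

```text
t 23.7 pos [0.5599 0.2179 0.1058] yaw -5.96 q [-11.  39. -20.  97.  18.  47. -45.] w 0.0435 g 15.0
```

View pics/w4.png

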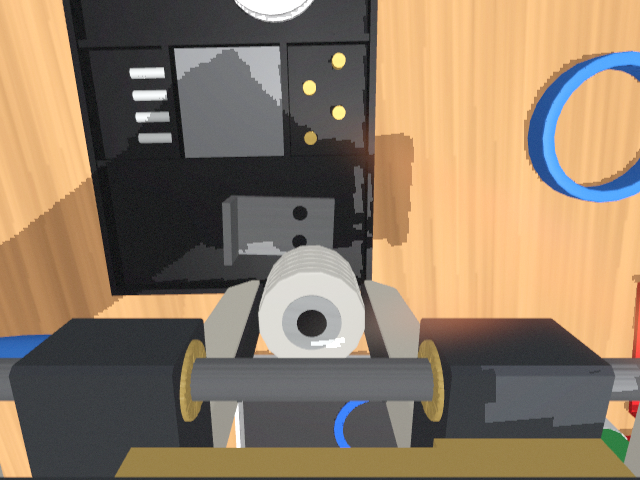

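The grey pocket floor shows corners at about (174,48), (280,45), (284,156), (186,158). The roller is held upright with its hub at (311,322).

```bash
python3 - <<'E'
from h import *
c=np.load('pics/w4.npz');P=cloud(c);T=c['cam_to_world']
pts=[]
for u,v in [(174,48),(280,45),(284,156),(186,158)]:
    r=T[:3,:3]@np.array([(u-c['cx'])/c['fx'],-(v-c['cy'])/c['fy'],-1]); o=T[:3,3]; pts.append((o+r*(.003-o[2])/r[2])[:2])
pts=np.array(pts); print(pts.round(4),pts.mean(0))
m=(c['frame'].max(-1)>60)&(P[...,2]<.0065)&(P[...,2]>0)&(np.indices((480,640))[1]>165)&(np.indices((480,640))[1]<295)&(np.indices((480,640))[0]<165)&(np.indices((480,640))[0]>35)
m=cv2.morphologyEx(m.astype(np.uint8),cv2.MORPH_OPEN,np.ones((5,5)))>0
print(m.sum(),cv2.minAreaRect(P[m][:,:2].astype(np.float32)))
q=P[240:365,250:380].reshape(-1,3);q=q[(q[:,2]>.118)&(q[:,2]<.135)&(abs(q[:,0]-.56)<.03)]; print(len(q),cv2.minEnclosingCircle(q[:,:2].astype(np.float32)),np.median(q[:,2]))
E
python3 go.py 0.52 0.312 0.105 -4.5
```

```text
[[0.4867 0.349 ]
 [0.5521 0.3439]
 [0.5464 0.2769]
 [0.4816 0.2823]] [0.51670571 0.31304419]
11551 ((0.5207295417785645, 0.3126741647720337), (0.06629747897386551, 0.07454486191272736), 85.13432312011719)
9034 ((0.5607128739356995, 0.22406300902366638), 0.02716541662812233) 0.12697106421912088
t 23.7 pos [0.5599 0.2179 0.1058] yaw -5.96 q [-11.  39. -20.  97.  18.  47. -45.] w 0.0435 g 15.0
shift [ 0.0894 -0.0495  0.0006] twist -1.46
```

```bash
python3 -m jog '[[0.3,[0.025,-0.012,0],-1],[0.3,[0.06,-0.032,0],-1],[0.3,[0.085,-0.047,0],-1],[0.3,[0.0905,-0.0525,0],-1],[0.3,[0.0905,-0.0525,0],-1]]' >/dev/null
python3 -m jog '[[0.3,[0,0,0.015],0],[0.3,[0,0,0.035],0],[0.3,[0,0,0.055],0],[0.3,[0,0,0.065],0],[0.3,[0,0,0.07],0]]' >/dev/null
python3 -m jog '[[0.3,[0,0,0.003],0],[0.3,[0,0,0.003],0]]'
python3 go.py 0.517 0.314 0.022 -5
```

```text
time: 25.2
position: [0.5165, 0.315, 0.0336]
tcp_rot: [[0.085, 0.996, 0.001], [0.996, -0.085, 0.0], [0.0, 0.001, -1.0]]
ft_force: [-0.5, -1.2, -1.5]
grip_width: 0.0439
grasp_force: 15.0
t 25.2 pos [0.5165 0.315  0.0336] yaw -4.89 q [-23.  45. -18.  99.  20.  39. -56.] w 0.0439 g 15.0
shift [-0.0009  0.0005  0.0116] twist 0.11
```

```bash
python3 -m jog '[[0.3,[-0.001,0,0.005],0],[0.3,[-0.001,0,0.009],0],[0.3,[-0.001,0,0.011],0],[0.3,[-0.001,0,0.012],0],[0.3,[-0.001,0,0.012],0]]' | grep -E 'pos|ft'
python3 -c "
from h import *
c=grab('scene','s5'); cv2.imwrite('pics/s5c.png',cv2.resize(c['frame'][120:280,340:560],None,fx=3.5,fy=3.5))"
```

```text
position: [0.5162, 0.3139, 0.0213]
ft_force: [-1.1, -0.2, -0.8]
```

View pics/s5c.png

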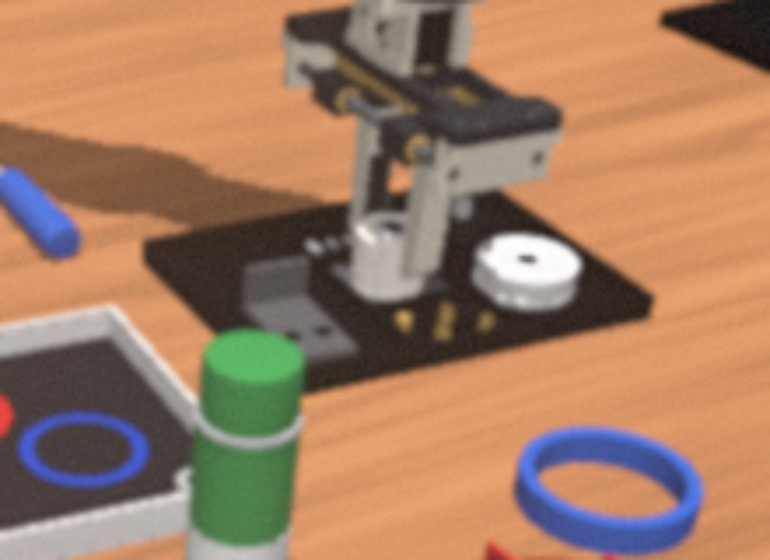

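The roller (385,265 in the crop) sits over the grey floor between the pocket walls. Release it gently and rise.

```bash
python3 -m jog '[[0.5,[0,0,0],0],[0.6,[0,0,0],0],[0.65,[0,0,0],0],[0.65,[0,0,0],0],[0.65,[0,0,0],0]]' | grep -E 'pos|gr|ft'
python3 -m jog '[[0.65,[0,0,-0.02],0],[0.8,[0,0,-0.06],0],[1,[0,0,-0.11],0],[1,[-0.03,0,-0.15],0],[1,[-0.08,0,-0.16],0]]' >/dev/null
python3 -m jog '[[1,[0,0,0],0],[1,[0,0,0],0]]' >/dev/null
python3 - <<'E'
from h import *
c=grab('wrist','w6'); P=cloud(c); m=(abs(P[...,2]-.0415)<.004)&(abs(P[...,0]-.517)<.04)&(abs(P[...,1]-.313)<.04)&(c['range_z']>0)
q=P[m]; print(m.sum(),cv2.minEnclosingCircle(q[:,:2].astype(np.float32)),np.median(q[:,2]))
E
python3 go.py 0.519 -0.229 0.185 -6
```

```text
position: [0.5162, 0.3139, 0.0214]
ft_force: [-0.6, -0.6, 0.3]
grip_width: 0.0606
grasp_force: 0.0
2818 ((0.5153757333755493, 0.3119271993637085), 0.02205716073513031) 0.041806068057091916
t 27.43 pos [0.509  0.2353 0.1811] yaw -4.8 q [-12.  31. -23.  99.  15.  53. -46.] w 0.0931 g 0.0
shift [-0.4618  0.0489 -0.0043] twist 1.2
```

View pics/w6.png

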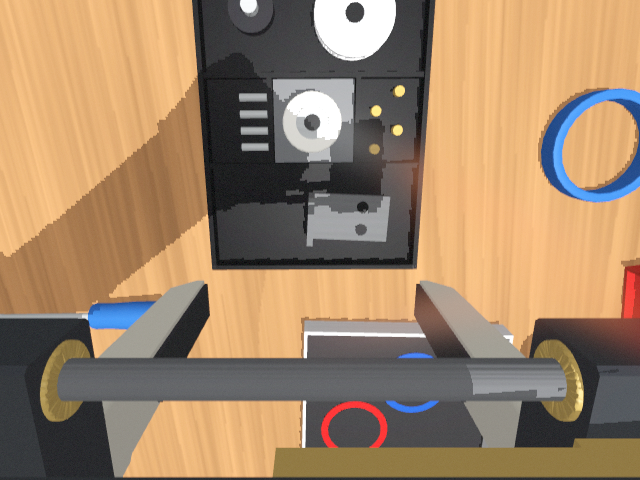

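The roller stands centred in the pocket (312,121). Back to the mat for the can.

```bash
python3 -m jog '[[1,[-0.04,0.004,-0.003],1],[1,[-0.095,0.009,-0.005],1],[1,[-0.15,0.015,-0.005],1],[1,[-0.205,0.02,-0.005],1],[1,[-0.26,0.026,-0.005],1]]' >/dev/null
python3 -m jog '[[1,[-0.055,0.005,0],0],[1,[-0.11,0.011,0],0],[1,[-0.16,0.016,0],0],[1,[-0.195,0.02,0],0],[1,[-0.195,0.02,0],0]]' >/dev/null
python3 -m jog '[[1,[0,0,0],0]]' >/dev/null
python3 go.py 0.52 -0.229 0.1065 -6
```

```text
t 28.8 pos [ 0.5137 -0.2205  0.1859] yaw -5.7 q [ 35.  31. -22.  99.  14.  53.   2.] w 0.0929 g 0.0
shift [-0.008   0.0071  0.0794] twist 0.3
```

```bash
python3 -m jog '[[1,[-0.008,0.007,0.01],0.2],[1,[-0.008,0.007,0.035],0.2],[1,[-0.008,0.007,0.06],0.2],[1,[-0.008,0.007,0.079],0.2],[1,[-0.008,0.007,0.079],0.2]]' | grep pos
python3 -m jog '[[0.3,[0,0,0],0],[0.3,[0,0,0],0],[0.3,[0,0,0],0],[0.3,[0,0,0],0],[0.3,[0,0,0],0]]' 20 | grep -E 'gr|pos'
python3 -m jog '[[0.3,[0,0,0],0],[0.3,[0,0,0],0],[0.3,[0,0,-0.01],0],[0.3,[0,0,-0.035],0],[0.3,[0,0,-0.06],0]]' | grep -E 'gr|ft'
python3 go.py 0.594 0.0565 0.165
```

```text
position: [0.5185, -0.2305, 0.1055]
position: [0.5192, -0.2319, 0.1075]
grip_width: 0.0477
grasp_force: 0.1
ft_force: [-0.0, -0.8, -1.5]
grip_width: 0.0453
grasp_force: 20.0
t 30.68 pos [ 0.5188 -0.2317  0.1681] yaw -6.08 q [ 35.  32. -21.  99.  14.  52.   2.] w 0.0453 g 20.0
shift [0.2945 0.0443 0.0032] twist -0.0
```

```bash
python3 -m jog '[[0.3,[0.02,0.003,0],0],[0.3,[0.06,0.009,0],0],[0.3,[0.1,0.015,0],0],[0.3,[0.145,0.022,0],0],[0.3,[0.19,0.028,0],0]]' >/dev/null
python3 -m jog '[[0.3,[0.04,0.006,0],0],[0.3,[0.075,0.012,0],0],[0.3,[0.095,0.015,0],0],[0.3,[0.102,0.0165,0],0],[0.3,[0.102,0.0165,0],0]]' >/dev/null
python3 -m jog '[[0.3,[0,0,0.02],0],[0.3,[0,0,0.04],0],[0.3,[0,0,0.052],0],[0.3,[0,0,0.055],0],[0.3,[0,0,0.055],0]]' | grep -E 'ft|gr'
python3 go.py 0.594 0.0543 0.1085
python3 - <<'E'
from h import *
c=grab('side','d7')
E
python3 m.py d7 | grep -A1 -E 'blue|red|yel'
```

```text
ft_force: [0.4, 0.6, -1.0]
grip_width: 0.0451
grasp_force: 20.0
t 32.55 pos [0.5947 0.0534 0.1127] yaw -6.13 q [  5.  38. -19.  97.  16.  47. -28.] w 0.0451 g 20.0
shift [ 0.0008 -0.0008  0.0042] twist -0.0
  red 895 fit [ 0.5796751 -0.1441577] 0.18216116033296256 x [0.50644223 0.54834966] y [-0.32635985 -0.29843692] ztop 0.10398620755385135
    top 61 ((0.5278233289718628, -0.3065963089466095), 0.01515970192849636)
  blue 838 fit [0.59323177 0.05059038] 0.01786250412691364 x [0.5730642 0.609541 ] y [0.03125786 0.04988553] ztop 0.14863539663792574
    top 71 ((0.5941044688224792, 0.048138219863176346), 0.017471548169851303)
  yel 2280 fit [ 0.63834275 -0.19752733] 0.21363940816055982 x [0.51687208 0.56140828] y [-0.4008482  -0.35607384] ztop 0.13769377467331922
    top 4 ((0.755362868309021, 0.054199300706386566), 0.010223133489489555)
```

```bash
python3 -m jog '[[0.3,[0.001,0,0.002],0],[0.3,[0.001,0,0.0035],0],[0.3,[0.001,0,0.0045],0],[0.3,[0.001,0,0.0045],0]]' | grep -E 'ft|pos'
python3 -m jog '[[0.5,[0,0,0],0],[0.7,[0,0,0],0],[1,[0,0,0],0],[1,[0,0,0],0],[1,[0,0,0],0]]' | grep -E 'ft|grip'
python3 -m jog '[[1,[0,0,-0.03],0],[1,[0,0,-0.06],0],[1,[-0.04,0,-0.075],0],[1,[-0.1,0.005,-0.075],0],[1,[-0.15,0.01,-0.075],0]]' >/dev/null
python3 go.py 0.529 -0.3024 0.185 -6
```

```text
position: [0.5948, 0.0547, 0.1084]
ft_force: [-0.3, 0.1, 3.2]
ft_force: [-0.6, 0.2, 0.4]
grip_width: 0.082
t 34.35 pos [ 0.5884 -0.0978  0.1832] yaw -6.13 q [ 20.  34. -21.  93.  14.  56. -12.] w 0.0929 g 0.0
shift [-0.2097 -0.0373 -0.0016] twist -0.13
```

```bash
python3 -m jog '[[1,[-0.055,-0.01,0],0],[1,[-0.11,-0.02,0],0],[1,[-0.16,-0.03,0],0],[1,[-0.2,-0.037,0],0],[1,[-0.21,-0.037,0],0]]' >/dev/null
python3 -m jog '[[1,[0,0,0],0],[1,[0,0,0],0]]' >/dev/null
python3 go.py 0.529 -0.303 0.107 -6
```

```text
t 35.23 pos [ 0.5307 -0.2974  0.1829] yaw -5.86 q [ 40.  35. -21.  91.  14.  57.   9.] w 0.093 g 0.0
shift [-0.0059 -0.0011  0.0759] twist 0.14
```

```bash
python3 -m jog '[[1,[-0.004,-0.001,0.01],0],[1,[-0.004,-0.001,0.035],0],[1,[-0.004,-0.001,0.06],0],[1,[-0.004,-0.001,0.075],0],[1,[-0.004,-0.001,0.075],0]]' | grep pos
python3 -m jog '[[0.15,[0,0,0],0],[0.15,[0,0,0],0],[0.15,[0,0,0],0],[0.15,[0,0,0],0],[0.15,[0,0,0],0]]' 20 | grep -E 'gr|pos'
python3 -m jog '[[0.15,[0,0,0],0],[0.15,[0,0,0],0],[0.15,[0,0,-0.01],0],[0.15,[0,0,-0.035],0],[0.15,[0,0,-0.06],0]]' | grep -E 'gr|ft'
python3 go.py 0.5322 0.0072 0.165
```

```text
position: [0.5274, -0.3034, 0.1065]
position: [0.5281, -0.3042, 0.108]
grip_width: 0.0477
grasp_force: 0.0
ft_force: [0.8, 0.4, -0.8]
grip_width: 0.0294
grasp_force: 20.0
t 37.1 pos [ 0.5279 -0.304   0.1687] yaw -6.08 q [ 40.  36. -21.  92.  15.  55.   9.] w 0.0294 g 20.0
shift [ 0.3099 -0.0287  0.0038] twist -0.0
```

```bash
python3 -m jog '[[0.15,[0.02,-0.002,0],0],[0.15,[0.06,-0.006,0],0],[0.15,[0.1,-0.01,0],0],[0.15,[0.145,-0.014,0],0],[0.15,[0.19,-0.018,0],0]]' >/dev/null
python3 -m jog '[[0.15,[0.045,-0.004,0],0],[0.15,[0.08,-0.007,0],0],[0.15,[0.105,-0.01,0],0],[0.15,[0.118,-0.0107,0],0],[0.15,[0.118,-0.0107,0],0]]' >/dev/null
python3 -m jog '[[0.15,[0,0,0.02],0],[0.15,[0,0,0.04],0],[0.15,[0,0,0.052],0],[0.15,[0,0,0.055],0],[0.15,[0,0,0.055],0]]' | grep -E 'ft|gr'
python3 go.py 0.5322 0.006 0.109
```

```text
ft_force: [0.3, 0.3, -2.1]
grip_width: 0.0296
grasp_force: 20.0
t 38.98 pos [0.5325 0.0048 0.113 ] yaw -6.12 q [ 10.  34. -20. 108.  16.  41. -25.] w 0.0296 g 20.0
shift [ 0.0012 -0.0004  0.004 ] twist -0.0
```

```bash
python3 -m jog '[[0.15,[0.001,0,0.002],0],[0.15,[0.001,0,0.0035],0],[0.15,[0.001,0,0.0045],0],[0.15,[0.001,0,0.0045],0]]' | grep -E 'ft|pos'
python3 -m jog '[[0.4,[0,0,0],0],[0.7,[0,0,0],0],[1,[0,0,0],0],[1,[0,0,0],0],[1,[0,0,0],0]]' | grep -E 'ft|grip'
python3 -m jog '[[1,[0,0,-0.03],0],[1,[0,0,-0.06],0],[1,[-0.04,0,-0.075],0],[1,[-0.1,0.002,-0.075],0],[1,[-0.16,0.004,-0.075],0]]' >/dev/null
python3 -m jog '[[1,[-0.055,0.004,0],0],[1,[-0.11,0.01,0],0],[1,[-0.16,0.017,0],0],[1,[-0.2,0.024,0],0],[1,[-0.21,0.025,0],0]]' >/dev/null
python3 -m jog '[[1,[0,0,0],0],[1,[0,0,0],0]]' >/dev/null
python3 go.py 0.539 -0.377 0.083 -6
```

```text
position: [0.5325, 0.0062, 0.1087]
ft_force: [0.2, -1.2, 0.9]
ft_force: [-0.0, 0.6, 0.5]
grip_width: 0.0725
t 41.6 pos [ 0.5226 -0.3621  0.1835] yaw -5.89 q [ 45.  37. -21.  86.  14.  59.  15.] w 0.0927 g 0.0
shift [-0.0133  0.0178  0.1005] twist 0.11
```

```bash
python3 -m jog '[[1,[-0.0135,0.018,0.01],0],[1,[-0.0135,0.018,0.04],0],[1,[-0.0135,0.018,0.07],0],[1,[-0.0135,0.018,0.09],0],[1,[-0.0135,0.018,0.1],0]]' | grep pos
python3 -m jog '[[0.3,[0,0,0],0],[0.3,[0,0,0],0],[0.3,[0,0,0],0],[0.3,[0,0,0],0],[0.3,[0,0,0],0]]' 20 | grep -E 'gr|pos'
python3 -m jog '[[0.3,[0,0,0],0],[0.3,[0,0,0],0],[0.3,[0,0,-0.01],0],[0.3,[0,0,-0.035],0],[0.3,[0,0,-0.06],0]]' | grep -E 'gr|ft'
python3 go.py 0.5822 -0.0548 0.14
```

```text
position: [0.5385, -0.3778, 0.0824]
position: [0.5387, -0.3803, 0.0837]
grip_width: 0.0486
grasp_force: 20.0
ft_force: [-0.7, -0.2, -2.2]
grip_width: 0.0487
grasp_force: 20.0
t 43.48 pos [ 0.5378 -0.3799  0.1438] yaw -6.09 q [ 44.  41. -20.  85.  15.  57.  15.] w 0.0487 g 20.0
shift [0.328  0.0097 0.004 ] twist -0.0
```

```bash
python3 -m jog '[[0.3,[0.02,0,0],0],[0.3,[0.06,0.001,0],0],[0.3,[0.1,0.003,0],0],[0.3,[0.145,0.005,0],0],[0.3,[0.19,0.006,0],0]]' >/dev/null
python3 -m jog '[[0.3,[0.045,0.002,0],0],[0.3,[0.085,0.003,0],0],[0.3,[0.115,0.0035,0],0],[0.3,[0.134,0.004,0],0],[0.3,[0.134,0.004,0],0]]' >/dev/null
python3 -m jog '[[0.3,[0,0,0.02],0],[0.3,[0,0,0.04],0],[0.3,[0,0,0.052],0],[0.3,[0,0,0.055],0],[0.3,[0,0,0.055],0]]' | grep -E 'ft|gr'
python3 go.py 0.5822 -0.0575 0.0847
```

```text
ft_force: [0.8, 0.7, -0.9]
grip_width: 0.0486
grasp_force: 20.0
t 45.35 pos [ 0.5829 -0.0595  0.0885] yaw -6.12 q [ 15.  39. -18. 100.  16.  43. -17.] w 0.0486 g 20.0
shift [ 0.0019 -0.0009  0.0038] twist -0.0
```

Lower, release, rise, back off towards the mat and check everything.

```bash
python3 -m jog '[[0.3,[0.001,-0.001,0.002],0],[0.3,[0.001,-0.001,0.0035],0],[0.3,[0.001,-0.001,0.0045],0],[0.3,[0.001,-0.001,0.0045],0]]' | grep -E 'ft|pos'
python3 -m jog '[[0.5,[0,0,0],0],[0.7,[0,0,0],0],[1,[0,0,0],0],[1,[0,0,0],0],[1,[0,0,0],0]]' | grep -E 'ft|grip'
python3 -m jog '[[1,[0,0,-0.03],0],[1,[0,0,-0.07],0],[1,[0,0,-0.12],0],[1,[-0.02,0,-0.16],0],[1,[-0.03,0,-0.18],0]]' >/dev/null
python3 -m jog '[[1,[0,0,0],0],[1,[0,0,0],0],[1,[0,0,0],0]]' >/dev/null
python3 - <<'E'
from h import *
c=grab('wrist','w9'); c=grab('scene','s9')
E
python3 m.py s9 w9 | grep -A1 -E 'red|yel|blue'; python3 go.py
```

```text
position: [0.582, -0.0578, 0.0845]
ft_force: [-1.8, 0.7, 3.3]
ft_force: [-0.3, 0.4, 1.5]
grip_width: 0.084
  red 391 fit [0.5402573  0.00824888] 0.01584089051982931 x [0.53246257 0.55794675] y [-0.01092017  0.02661923] ztop 0.10366093543272048
    top 41 ((0.5371010899543762, 0.007930644787847996), 0.016232913359999657)
  blue 961 fit [0.60138483 0.05499071] 0.01614541019397862 x [0.58645465 0.61894926] y [0.03612616 0.07100774] ztop 0.14422933147131362
    top 189 ((0.5981723666191101, 0.056366849690675735), 0.02059079147875309)
  yel 912 fit [ 0.58916357 -0.05469247] 0.01841370160471524 x [0.56965968 0.6085009 ] y [-0.0763329  -0.03471411] ztop 0.11422211255531173
    top 300 ((0.5854873061180115, -0.05387327820062637), 0.024448929354548454)
--
  red 1286 fit [ 0.619814  -0.0020988] 0.0807226671976526 x [0.51558914 0.55595395] y [-0.01382428  0.0302235 ] ztop 0.13725140534723473
    top 8 ((0.7484356164932251, 0.04169002175331116), 0.0074236164800822735)
  blue 764 fit [0.59454775 0.05610734] 0.021593181153798144 x [0.57328369 0.61540899] y [0.0339053  0.05894469] ztop 0.14342483184456817
    top 172 ((0.5945733189582825, 0.05652621388435364), 0.022153178229928017)
  yel 3090 fit [ 0.61304082 -0.03656015] 0.03878694344006973 x [0.5612765  0.60519556] y [-0.07506672 -0.03023759] ztop 0.1389023680085001
    top 3 ((0.7486240863800049, 0.043263982981443405), 0.007184266112744808)
t 47.58 pos [ 0.5782 -0.0871  0.2627] yaw -6.02 q [ 20.  28. -21.  89.  11.  65. -10.] w 0.0932 g 0.0
```

View pics/w9.png

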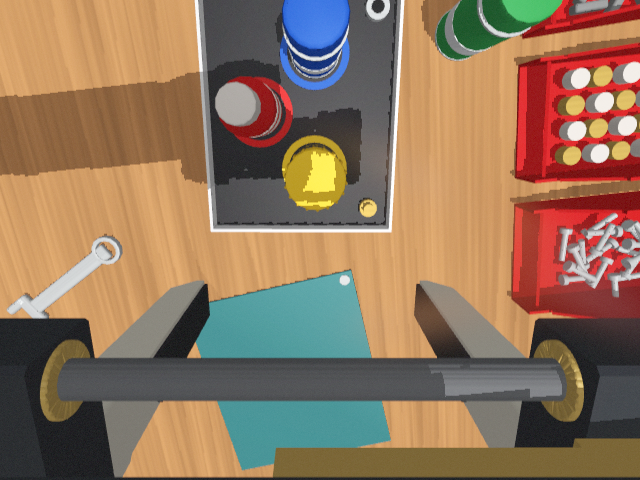

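View pics/s9.png

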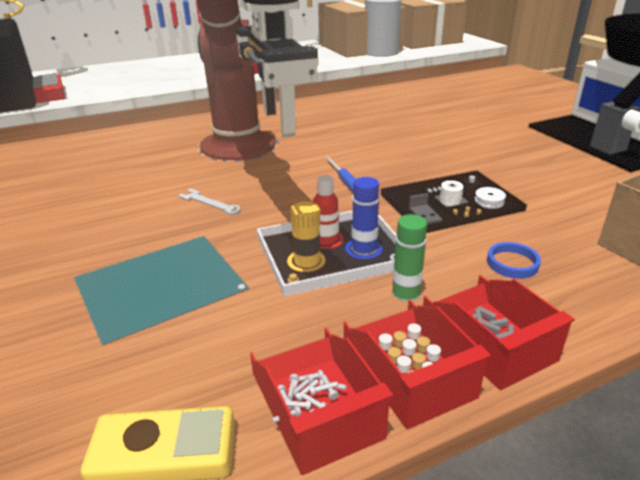

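The wrist and scene views show all three containers upright on their own rings (measured errors under about 5 mm). The roller stands in the kit pocket at (452,192), and the gripper is clear of everything.

```bash
python3 -c "
from h import *
print(workorder.finish_job())"
```

```text
the job is handed in; nothing more can be done
None
```

The job is handed in: by the last camera check the roller stands in the middle pocket of the kit tray and the bottle, can and jar stand upright on their own rings, all released; the judge's result was not shown.

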